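# Set the flip tags of the stock bins

## Task

Each of the four blue stock bins has a small hinged flip tag directly in front of it, red face up or green face up. Turn over the tags that are wrong, by pushing them gently past upright with the fingers, so that the tag of every full bin leans over with its green face up and the tag of the empty bin with its red face up. Do not pinch the tags, and leave the bins and the other things on the table where they are.

Things in the scene. Friction and masses are not known exactly. Their poses are not given: they have to be found in the camera images.
- board: Fixed plywood base board, 200 mm deep (x), 470 mm wide (y), 12 mm thick, lying on the table. Origin at table height under the middle of the row of tags, 45 mm behind its front edge; x points away from the front edge towards the bins, y to the left along the row.
- tag_holder_a: Fixed aluminium tag holder, 62 (x) x 48 (y) mm, 49 mm high, in front of one bin; the four stand 115 mm apart along the board's y in any order, axes as the board's. Origin: centre of its underside, 12 mm above the table. The hinge pin runs along x, 45 mm above it; stop bars at y = +-11 mm end 50 mm above it. Its bin is the one centred 90 mm behind (+x).
- tag_a (a joint): Hinge angle of the tag in tag_holder_a: flap 44 mm wide (x), 4 thick, free edge 44 mm from the pin, 50 g, smooth plastic. 0: leans 50 deg from upright to the left (+y), red up. 0.873: upright. 1.745: leans 50 deg right (-y), green up. Past upright it falls to that side and stays by its weight. At rest the free edge is 28 mm above and 34 mm beside the pin: push it there from outside, along the arc.
- tag_holder_b: Fixed aluminium tag holder, 62 (x) x 48 (y) mm, 49 mm high, in front of one bin; the four stand 115 mm apart along the board's y in any order, axes as the board's. Origin: centre of its underside, 12 mm above the table. The hinge pin runs along x, 45 mm above it; stop bars at y = +-11 mm end 50 mm above it. Its bin is the one centred 90 mm behind (+x).
- tag_b (a joint): Hinge angle of the tag in tag_holder_b: flap 44 mm wide (x), 4 thick, free edge 44 mm from the pin, 50 g, smooth plastic. 0: leans 50 deg from upright to the left (+y), red up. 0.873: upright. 1.745: leans 50 deg right (-y), green up. Past upright it falls to that side and stays by its weight. At rest the free edge is 28 mm above and 34 mm beside the pin: push it there from outside, along the arc.
- tag_holder_c: Fixed aluminium tag holder, 62 (x) x 48 (y) mm, 49 mm high, in front of one bin; the four stand 115 mm apart along the board's y in any order, axes as the board's. Origin: centre of its underside, 12 mm above the table. The hinge pin runs along x, 45 mm above it; stop bars at y = +-11 mm end 50 mm above it. Its bin is the one centred 90 mm behind (+x).
- tag_c (a joint): Hinge angle of the tag in tag_holder_c: flap 44 mm wide (x), 4 thick, free edge 44 mm from the pin, 50 g, smooth plastic. 0: leans 50 deg from upright to the left (+y), red up. 0.873: upright. 1.745: leans 50 deg right (-y), green up. Past upright it falls to that side and stays by its weight. At rest the free edge is 28 mm above and 34 mm beside the pin: push it there from outside, along the arc.
- tag_holder_d: Fixed aluminium tag holder, 62 (x) x 48 (y) mm, 49 mm high, in front of one bin; the four stand 115 mm apart along the board's y in any order, axes as the board's. Origin: centre of its underside, 12 mm above the table. The hinge pin runs along x, 45 mm above it; stop bars at y = +-11 mm end 50 mm above it. Its bin is the one centred 90 mm behind (+x).
- tag_d (a joint): Hinge angle of the tag in tag_holder_d: flap 44 mm wide (x), 4 thick, free edge 44 mm from the pin, 50 g, smooth plastic. 0: leans 50 deg from upright to the left (+y), red up. 0.873: upright. 1.745: leans 50 deg right (-y), green up. Past upright it falls to that side and stays by its weight. At rest the free edge is 28 mm above and 34 mm beside the pin: push it there from outside, along the arc.
- bin_studs: Full bin: loose blue open bin, 96 mm deep (x), 92 mm wide (y), 50 mm high (front wall 36 mm), heaped to the rim with copper weld studs. Origin at the centre of its underside, 12 mm above the table, 90 mm behind its tag's holder. It may stand in any of the four places.
- bin_spacers: Full bin: loose blue open bin, 96 mm deep (x), 92 mm wide (y), 50 mm high (front wall 36 mm), heaped to the rim with silvery aluminium spacers. Origin at the centre of its underside, 12 mm above the table, 90 mm behind its tag's holder. It may stand in any of the four places.
- bin_bushes: Full bin: loose blue open bin, 96 mm deep (x), 92 mm wide (y), 50 mm high (front wall 36 mm), heaped to the rim with brass bushes. Origin at the centre of its underside, 12 mm above the table, 90 mm behind its tag's holder. It may stand in any of the four places.
- bin_empty: The empty bin: same blue bin with nothing in it, its bare floor visible. Origin as the others. It may stand in any of the four places.
- marker_black: Bystander: black marker pen, 135 mm long, 16 mm high, lying on the table in front of the board. Origin under its middle.
- magnet_orange: Bystander: orange triangular welding magnet, 62x63x19 mm, on the table in front of the board. Origin under its middle.
- white_bottle: Bystander: white plastic bottle, 48 mm diameter, 118 mm high, standing left of the board. Origin under its middle.
- tape_roll: Bystander: roll of yellow tape, 91 mm diameter, 24 mm high, lying on the table in front of the board. Origin under its middle.
Not all that is in view belongs to the job. Leave any pink look-alike of the bin_empty alone.

How it is judged:
At the end, for the whole second after the job is handed in: Each full bin's tag rests leaning right with green up (joint above 1.6 rad, stop at 1.745) and the empty bin's tag rests leaning left with red up (joint below 0.145 rad, stop at 0) ((horizontal distance between tag_holder_a and bin_studs above 0.115 m or value of joint tag_a above 1.6 rad) and (horizontal distance between tag_holder_a and bin_spacers above 0.115 m or value of joint tag_a above 1.6 rad) and (horizontal distance between tag_holder_a and bin_bushes above 0.115 m or value of joint tag_a above 1.6 rad) and (horizontal distance between tag_holder_a and bin_empty above 0.115 m or value of joint tag_a below 0.145 rad) and (horizontal distance between tag_holder_b and bin_studs above 0.115 m or value of joint tag_b above 1.6 rad) and (horizontal distance between tag_holder_b and bin_spacers above 0.115 m or value of joint tag_b above 1.6 rad) and (horizontal distance between tag_holder_b and bin_bushes above 0.115 m or value of joint tag_b above 1.6 rad) and (horizontal distance between tag_holder_b and bin_empty above 0.115 m or value of joint tag_b below 0.145 rad) and (horizontal distance between tag_holder_c and bin_studs above 0.115 m or value of joint tag_c above 1.6 rad) and (horizontal distance between tag_holder_c and bin_spacers above 0.115 m or value of joint tag_c above 1.6 rad) and (horizontal distance between tag_holder_c and bin_bushes above 0.115 m or value of joint tag_c above 1.6 rad) and (horizontal distance between tag_holder_c and bin_empty above 0.115 m or value of joint tag_c below 0.145 rad) and (horizontal distance between tag_holder_d and bin_studs above 0.115 m or value of joint tag_d above 1.6 rad) and (horizontal distance between tag_holder_d and bin_spacers above 0.115 m or value of joint tag_d above 1.6 rad) and (horizontal distance between tag_holder_d and bin_bushes above 0.115 m or value of joint tag_d above 1.6 rad) and (horizontal distance between tag_holder_d and bin_empty above 0.115 m or value of joint tag_d below 0.145 rad)); the robot touches nothing.
It fails at once if a bin is lifted or shifted by more than 20 mm (distance of any of bin_studs, bin_spacers, bin_bushes, bin_empty from where it was at the start of the episode above 0.02 m).
It fails at once if the marker, magnet, bottle or tape roll is lifted or moved by more than 30 mm (distance of any of marker_black, magnet_orange, white_bottle, tape_roll from where it was at the start of the episode above 0.03 m).
It fails at once if a tag or its holder is pinched or pushed harder than 20 N (contact force between the fingers and tag_holder_a above 20 N or contact force between the fingers and tag_holder_b above 20 N or contact force between the fingers and tag_holder_c above 20 N or contact force between the fingers and tag_holder_d above 20 N).
It also fails if it takes over 56 s, if anything falls off the work surface, if the arm or the gripper's body presses on something with over 40 N, if the wrist force passes 120 N, or if a joint passes its speed limit or range.

## Robot

A 6-joint arm with a two-finger parallel gripper is mounted at the origin on the work surface; the furniture and walls round the work are solid. World frame = base frame: x ahead of the robot, y to its left, z up, the work surface at z = 0. Lengths are in m, angles in rad, forces in N, time in s.
With the tool pointing down it reaches from about 0.275 to 0.975 m from the base axis. Payload 8.4 kg.
Tool frame: the origin (TCP) lies on the front face of the gripper's body, between the roots of the fingers; the fingertips stand 88 mm ahead of it and the grasp point (between the pads) lies 69 mm ahead of it; z points along the fingers, y is the direction in which the jaws open and shut (so a half turn about z gives the same grasp; the last joint's range is limited). The gripper opens to 92 mm and grips with 3 to 60 N. Pads are 20 mm wide; open, the fingers measure 128 mm over their backs; the gripper's body (75 mm by 189 mm) begins 69 mm behind the grasp point.
Start: joints at [-1.337, 0.353, 1.633, -0, 1.155, -0.002], TCP at [0.146, -0.608, 0.303] pointing down, gripper open.
Joint ranges: [-2.63, 2.63], [-0.92, 2.1], [0.06, 2.66], [-1.3, 4.44], [0, 2.69], [-3.02, 3.02]. Speed limits (rad/s): [2.22, 2.22, 2.79, 3.14, 3.14, 3.14].

## Interface

Orientations are given as [roll, pitch, yaw] about the fixed x, y, z axes, in that order (R = Rz(yaw) Ry(pitch) Rx(roll)).
In Python, from workcell import bot gives the robot as it stands. The module is installed in compiled form; this text tells all that it offers.
- The arm moves only by the shell command python3 -m creep 'ROWS' [OPENING] [FORCE]. ROWS is JSON, a list of rows, each an object with "offset": the shift along the tool's x, y, z in m, a list of three; "roll": the turn about the tool's z in degrees. In form: [{"offset": [tx, ty, tz], "roll": roll}, ...]. A call has 1 to 5 rows; each row is the pose to reach, as a shift and turn from the pose measured when the call began, along the tool's axes at that moment; what a row does not reach only later rows make up. A row lasts 1/10 s, in which the tool goes at most 50 mm and 8.59 degrees, less where a joint would pass 70% of its speed; a pose out of reach is approached as far as the arm can. A call with a gripper value outside its range is refused whole. OPENING is the opening, from 0 (shut) to 1 (fully open), set as the call begins (- or left out, the last holds). The fingers move at their own pace and stop on an object; FORCE is the grip in N (left out, the last holds). Time passes only in rows, so rows that repeat a pose let the fingers close. It gives the time, the measured TCP pose, the force and the opening at its end, in the units of the state.
- bot.read_state(): the state, without advancing time (a new reading comes with each control period).
- bot.read_camera(name): name is "scene" or "top" or "wrist"; returns the picture (480x640x3 uint8, red, green, blue); there is no depth.
- bot.camera_model(name): a dict with "fx", "fy", "cx", "cy" (pixels), "k1" (the pictures are not rectified: a ray, as slopes to the right and down, at radius r is drawn at 1 + k1 r^2 times it, then the intrinsics apply), "T" (4x4, takes a point from camera to world coordinates); the wrist camera has in their place "mount" (4x4, takes a point from camera to tool coordinates, whose origin is the TCP and whose axes are the flange's). Camera axes: x right, y up, looking along -z (the intrinsics and any distortion apply to the point x, -y, -z); pixel columns grow to the right and rows downward; lengths in m; the calibration is good to about 2 mm. A picture is of the moment at which its call begins: read the wrist's pose just before it. camera_model takes no time and is no camera call.
- bot.close_job(): hands the job in, once; it reports no verdict.
The state is a dict: "time_s": time; "joints": joint angles; "joint_velocities": joint speeds; "effort": joint torques, N m; "position": TCP position; "ee_rot": TCP orientation; "force": force on the tool from outside, world axes, zero at the start; "moment": the same for the moment, N m; "finger_gap": finger opening in m.
Only numpy, scipy, OpenCV 4.12 (cv2) and the standard library are available. Lean on these libraries where they do the work, as an engineer would, in place of code of your own. Each camera call takes 0.05 s, during which the arm holds its last target. There are 200 camera calls.

## Working session

There is one attempt and no reset: what is moved stays moved. The work goes in short steps, Python scripts to look and compute and a shell command to move; the robot and the scene stay as the last step left them, time stands still between calls to the robot, and variables do not carry over. Pictures are saved under pics/ and viewed, about 8 in all and at most 12, crops included, and the job is handed in when it is done.

```bash
mkdir -p pics
python3 - <<'E'
from workcell import bot
import cv2,numpy as np
s=bot.read_state();print({k:np.round(s[k],3).tolist() for k in s})
for n in("top","scene"):
    im=bot.read_camera(n);cv2.imwrite(f"pics/{n}0.png",im[:,:,::-1])
    m=bot.camera_model(n);print(n,{k:np.round(v,4).tolist() for k,v in m.items()})
print(bot.camera_model("wrist"))
E
```

```text
{'time_s': 0.0, 'joints': [-1.337, 0.354, 1.634, 0.0, 1.155, -0.002], 'joint_velocities': [-0.0, -0.0, 0.002, -0.0, -0.001, 0.002], 'effort': [-0.003, -59.384, -33.422, 0.069, 0.024, -0.0], 'position': [0.146, -0.607, 0.302], 'ee_rot': [-3.14, -0.0, 0.236], 'force': [-0.751, -0.582, 0.28], 'moment': [-0.048, -0.009, 0.032], 'finger_gap': 0.092}
top {'fx': 450.7735, 'fy': 450.7735, 'cx': 320.7985, 'cy': 239.1447, 'k1': -0.026, 'T': [[-0.0181, 0.989, -0.1471, 0.365], [-0.9996, -0.0149, 0.0228, -0.0239], [0.0203, 0.1474, 0.9889, 0.9516], [0.0, 0.0, 0.0, 1.0]]}
scene {'fx': 487.3964, 'fy': 487.3964, 'cx': 317.5411, 'cy': 235.1259, 'k1': 0.0069, 'T': [[-0.7959, 0.3968, -0.4573, -0.0652], [-0.6053, -0.5013, 0.6184, 0.709], [0.0161, 0.7689, 0.6391, 0.8491], [0.0, 0.0, 0.0, 1.0]]}
{'fx': 421.703384675898, 'fy': 421.703384675898, 'cx': 321.19747763362824, 'cy': 239.96362608308635, 'k1': -0.07676640964129954, 'mount': array([[-5.23480270e-05,  9.66031833e-01,  2.58423094e-01,
         7.27243053e-02],
       [ 9.99999872e-01,  1.80428292e-04, -4.71906174e-04,
        -9.38684697e-04],
       [-5.02503224e-04,  2.58423036e-01, -9.66031719e-01,
        -8.26976251e-02],
       [ 0.00000000e+00,  0.00000000e+00,  0.00000000e+00,
         1.00000000e+00]])}
```

View pics/top0.png

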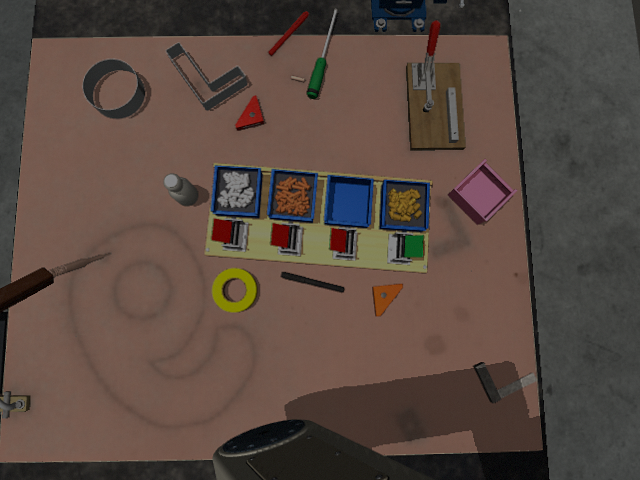

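View pics/scene0.png

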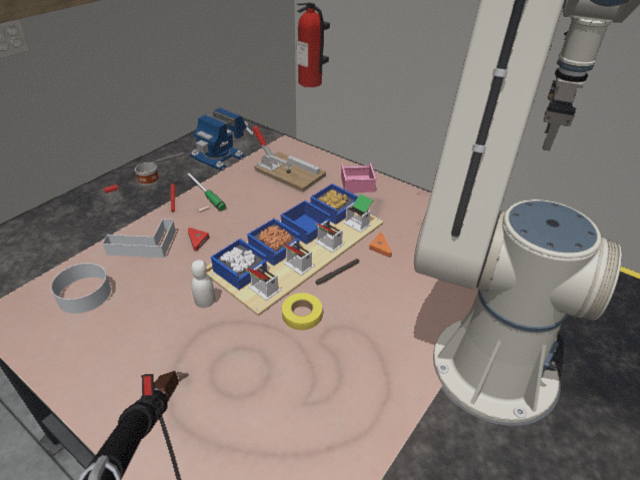

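The two views agree. Left to right, the bins are spacers (red tag, px 228,234), studs (red, 283,236), empty (red, 341,241) and bushes (green, 413,246). So the two leftmost tags need flipping. Next I measure them in both views.

```bash
cat > h.py <<'E'
import numpy as np,cv2
from workcell import bot
def ray(n,uv,T=None):
    m=bot.camera_model(n);T=m["T"] if T is None else T
    K=np.array([[m["fx"],0,m["cx"]],[0,m["fy"],m["cy"]],[0,0,1.]])
    p=cv2.undistortPoints(np.array(uv,float).reshape(-1,1,2),K,np.array([m["k1"],0,0,0.])).reshape(-1,2)
    d=np.c_[p[:,0],-p[:,1],-np.ones(len(p))]@T[:3,:3].T
    return T[:3,3],d/np.linalg.norm(d,axis=1)[:,None]
def plane(n,uv,z,T=None):
    o,d=ray(n,uv,T);return o+d*((z-o[2])/d[:,2])[:,None]
def tri(n1,a,n2,b):
    o,d=ray(n1,[a]);p,e=ray(n2,[b]);d=d[0];e=e[0]
    s=np.linalg.lstsq(np.c_[d,-e],p-o,rcond=None)[0]
    A=o+s[0]*d;B=p+s[1]*e;return (A+B)/2,np.linalg.norm(A-B)
def blobs(im,roi,kind,amin):
    h=cv2.cvtColor(im,cv2.COLOR_BGR2HSV);H,S,V=cv2.split(h)
    if kind=="red":M=((H<8)|(H>172))&(S>170)&(V>60)
    if kind=="green":M=(H>45)&(H<80)&(S>120)&(V>60)
    if kind=="blue":M=(H>100)&(H<125)&(S>120)
    if kind=="board":M=(H>20)&(H<32)&(S>40)&(V>120)
    x0,y0,x1,y1=roi;Z=np.zeros_like(H);Z[y0:y1,x0:x1]=M[y0:y1,x0:x1]*255
    c=[k for k in cv2.findContours(Z,cv2.RETR_EXTERNAL,cv2.CHAIN_APPROX_NONE)[0] if cv2.contourArea(k)>amin]
    return c
def cen(c):
    m=cv2.moments(c);return np.array([m["m10"],m["m01"]])/m["m00"]
E
python3 - <<'E'
from h import *
np.set_printoptions(precision=4,suppress=True)
t=cv2.imread("pics/top0.png");s=cv2.imread("pics/scene0.png")
for k in("red","green"):
    a=sorted(blobs(t,(200,205,440,275),k,40),key=lambda c:cen(c)[0]);b=sorted(blobs(s,(235,180,390,310),k,20),key=lambda c:cen(c)[0])
    print(k,[(cen(c),cv2.contourArea(c)) for c in a],[(cen(c),cv2.contourArea(c)) for c in b])
    for c,d in zip(a,b):
        print(tri("top",cen(c),"scene",cen(d)))
        print("  corners z~.071",plane("top",cv2.boxPoints(cv2.minAreaRect(c)),.071).tolist())
bl=blobs(t,(190,150,440,240),"blue",300)
for c in bl: print("bin",plane("top",[cv2.minAreaRect(c)[0]],.06), cv2.minAreaRect(c)[1:])
P=plane("top",[[206,256],[427,272]],.012);print("board front corners",P,np.linalg.norm(P[0]-P[1]))
cv2.imwrite("pics/crop0.png",cv2.resize(t[150:320,150:450],None,fx=2.6,fy=2.6,interpolation=cv2.INTER_CUBIC))
E
```

```text
red [(array([221.6756, 230.4816]), 353.0), (array([279.6962, 235.0164]), 305.0), (array([337.9886, 239.8264]), 277.5)] [(array([257.653, 273.895]), 36.5)]
(array([0.5155, 0.1508, 0.0712]), np.float64(0.0015708421231270088))
  corners z~.071 [[0.49671449605214124, 0.17131335634920922, 0.07099999999999995], [0.5405412006084566, 0.1666778755192666, 0.07099999999999995], [0.5354871672011855, 0.13106543176206328, 0.07099999999999995], [0.49171426621180336, 0.1359597424772517, 0.07099999999999995]]
green [(array([413.6457, 245.7077]), 349.0)] [(array([362.1487, 203.0401]), 158.0)]
(array([ 0.4798, -0.2283,  0.0704]), np.float64(0.000788632900219522))
  corners z~.071 [[0.5017951781774258, -0.21172825187090988, 0.07099999999999995], [0.5012620217534418, -0.24776714309413747, 0.07099999999999995], [0.45926791314226506, -0.2455992757082707, 0.07099999999999995], [0.4598499202730599, -0.20981197069828184, 0.07099999999999995]]
bin [[ 0.5643 -0.216   0.06  ]] ((48.34563064575195, 49.82249450683594), 2.4895529747009277)
bin [[ 0.5748 -0.1021  0.06  ]] ((46.422428131103516, 49.49510955810547), 4.763641834259033)
bin [[0.5881 0.0129 0.06  ]] ((46.70146560668945, 49.501686096191406), 5.355824947357178)
bin [[0.5984 0.1251 0.06  ]] ((48.51924133300781, 49.730438232421875), 4.085616588592529)
board front corners [[ 0.4728  0.1949  0.012 ]
 [ 0.4317 -0.2672  0.012 ]] 0.46393057107168695
```

View pics/crop0.png

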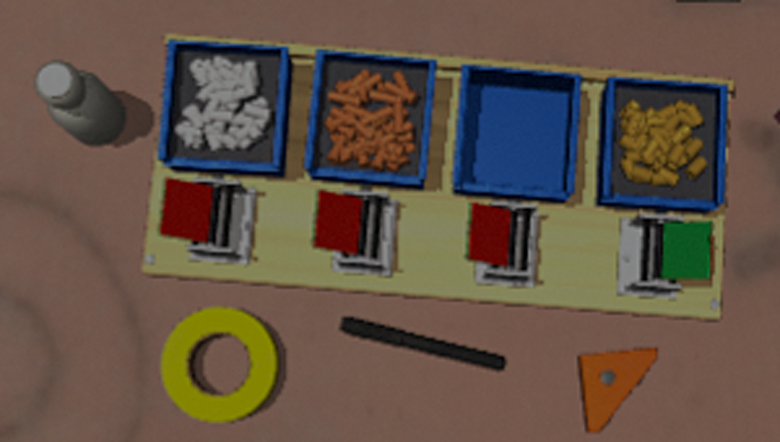

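Triangulated tag height is 0.071 m, as expected. The end pins are 347 mm apart (should be 345) and the board yaw is about -0.094 rad. Pin1 is near (0.514, 0.134) and pin2 near (0.503, 0.019). I'm shutting the fingers and moving to above the left side of tag 2, with the jaw axis along the board's x.

```bash
python3 -m creep '[{"offset":[0.033,-0.037,0],"roll":0},{"offset":[0.066,-0.074,0],"roll":0},{"offset":[0.099,-0.112,0],"roll":0},{"offset":[0.131,-0.149,0],"roll":0},{"offset":[0.164,-0.186,0],"roll":0}]' 0 10
python3 -m creep '[{"offset":[0.033,-0.037,0],"roll":0},{"offset":[0.066,-0.074,0],"roll":0},{"offset":[0.099,-0.112,0],"roll":0},{"offset":[0.131,-0.149,0],"roll":0},{"offset":[0.164,-0.186,0],"roll":0}]'
python3 -m creep '[{"offset":[0.033,-0.037,0],"roll":0},{"offset":[0.066,-0.074,0],"roll":0},{"offset":[0.099,-0.112,0],"roll":0},{"offset":[0.131,-0.149,0],"roll":0},{"offset":[0.164,-0.186,0],"roll":0}]'
python3 -m creep '[{"offset":[0,0,0],"roll":-8},{"offset":[0,0,0],"roll":-16},{"offset":[0,0,0],"roll":-24},{"offset":[0,0,0],"roll":-32},{"offset":[0,0,0],"roll":-40}]'
python3 -m creep '[{"offset":[0,0,0],"roll":-8},{"offset":[0,0,0],"roll":-16},{"offset":[0,0,0],"roll":-24},{"offset":[0,0,0],"roll":-31},{"offset":[0,0,0],"roll":-31}]'
```

```text
time_s: 0.6
position: [0.2622, -0.3863, 0.302]
ee_rot: [-3.14, 0.0, 0.235]
force: [0.8, -0.1, 0.1]
finger_gap: 0.054
time_s: 1.1
position: [0.3787, -0.1652, 0.3024]
ee_rot: [-3.14, -0.0, 0.235]
force: [1.6, -0.0, 0.8]
finger_gap: 0.0142
time_s: 1.6
position: [0.4952, 0.056, 0.3026]
ee_rot: [-3.14, -0.0, 0.235]
force: [0.7, -1.1, -0.3]
finger_gap: 0.0002
time_s: 2.1
position: [0.495, 0.0561, 0.3023]
ee_rot: [-3.14, -0.0, 0.94]
force: [-0.4, -0.0, -0.1]
finger_gap: 0.0006
time_s: 2.6
position: [0.4948, 0.0561, 0.302]
ee_rot: [-3.14, -0.001, 1.482]
force: [0.1, -1.2, 0.3]
finger_gap: 0.0005
```

```bash
python3 -m creep '[{"offset":[0.012,0.006,0.02],"roll":0},{"offset":[0.024,0.012,0.05],"roll":0},{"offset":[0.024,0.012,0.07],"roll":0},{"offset":[0.024,0.012,0.07],"roll":0}]'
python3 - <<'E'
from h import *
s=bot.read_state();im=bot.read_camera("wrist");cv2.imwrite("pics/w1.png",im[:,:,::-1]);print(s["position"],s["ee_rot"])
from scipy.spatial.transform import Rotation as R
T=np.eye(4);T[:3,:3]=R.from_euler("xyz",s["ee_rot"]).as_matrix();T[:3,3]=s["position"];T=T@bot.camera_model("wrist")["mount"]
for c in blobs(im[:,:,::-1].copy(),(0,0,640,480),"red",300): print(cen(c),cv2.contourArea(c),plane("wrist",[cen(c)],.071,T),plane("wrist",cv2.boxPoints(cv2.minAreaRect(c)),.071,T).round(4).tolist())
E
```

```text
time_s: 3.0
position: [0.5072, 0.079, 0.2295]
ee_rot: [-3.135, 0.0, 1.479]
force: [-0.6, 0.2, -0.1]
finger_gap: 0.0005
[0.50719059 0.07899495 0.22945434] [-3.13498035e+00  2.81839187e-04  1.47939978e+00]
[324.1547606  125.40724939] 4570.5 [[0.51444305 0.15329812 0.071     ]] [[0.4928, 0.1706, 0.071], [0.5386, 0.1664, 0.071], [0.5365, 0.135, 0.071], [0.4893, 0.1393, 0.071]]
```

View pics/w1.png

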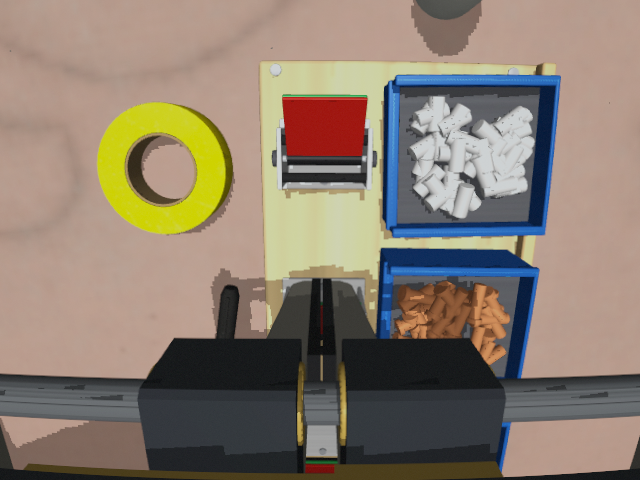

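The wrist view puts tag 1 at (0.514, 0.153), within 3 mm of the triangulated point. The fingers (px 320,290) are over the gap left of tag 2, part of which shows at (320,468). I descend and push in small steps while watching the force.

```bash
python3 -m creep '[{"offset":[0,0,0.025],"roll":0},{"offset":[0,0,0.05],"roll":0},{"offset":[0,0,0.068],"roll":0},{"offset":[0,0,0.068],"roll":0}]'
python3 -m creep '[{"offset":[-0.006,0,0],"roll":0},{"offset":[-0.012,0,0],"roll":0},{"offset":[-0.018,0,0],"roll":0},{"offset":[-0.024,0,0],"roll":0},{"offset":[-0.03,0,0],"roll":0}]'
python3 -m creep '[{"offset":[-0.006,0,0],"roll":0},{"offset":[-0.012,0,0],"roll":0},{"offset":[-0.018,0,0],"roll":0},{"offset":[-0.024,0,0],"roll":0},{"offset":[-0.028,0,0],"roll":0}]'
python3 - <<'E'
from h import *
a=bot.read_camera("top")[:,:,::-1][150:300,180:440];b=bot.read_camera("scene")[:,:,::-1][170:320,180:440]
cv2.imwrite("pics/p2.png",cv2.resize(np.vstack([a,b]),None,fx=2,fy=2,interpolation=cv2.INTER_CUBIC));print(bot.read_state()["position"])
E
```

```text
time_s: 3.45
position: [0.507, 0.0787, 0.1623]
ee_rot: [-3.135, 0.0, 1.478]
force: [-0.3, 0.7, 0.7]
finger_gap: 0.0004
time_s: 3.95
position: [0.5043, 0.0482, 0.1629]
ee_rot: [-3.136, 0.0, 1.478]
force: [0.0, 0.6, 0.6]
finger_gap: 0.0
time_s: 4.45
position: [0.5017, 0.0197, 0.1628]
ee_rot: [-3.136, 0.0, 1.477]
force: [0.2, 0.7, -0.2]
finger_gap: 0.0001
[0.50170223 0.01981946 0.16285088]
```

View pics/p2.png

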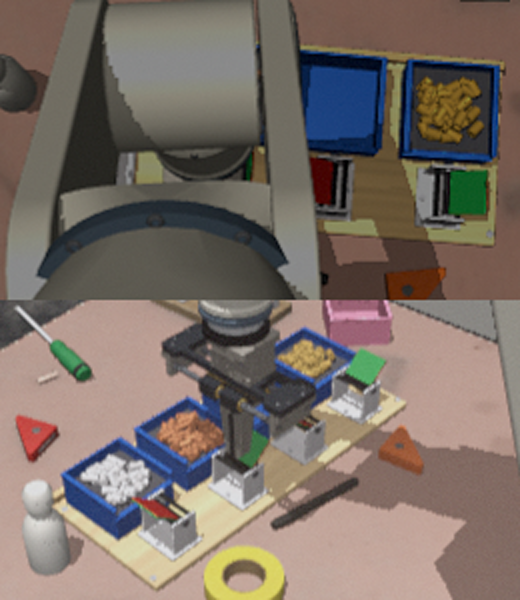

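Tag 2 has fallen over with green up (lower panel at 250,440), with negligible force. I lift and move to the left of tag 1.

```bash
python3 -m creep '[{"offset":[0.015,0,0],"roll":0},{"offset":[0.03,0,-0.02],"roll":0},{"offset":[0.045,0,-0.06],"roll":0},{"offset":[0.06,0,-0.08],"roll":0},{"offset":[0.09,0,-0.08],"roll":0}]'
python3 -m creep '[{"offset":[0.03,0,0],"roll":0},{"offset":[0.06,0,0],"roll":0},{"offset":[0.085,0,0],"roll":0},{"offset":[0.085,0,0],"roll":0}]'
python3 - <<'E'
from h import *
cv2.imwrite("pics/w2.png",bot.read_camera("wrist")[:,:,::-1]);s=bot.read_state();print(s["position"],s["ee_rot"])
E
```

```text
time_s: 5.05
position: [0.512, 0.1108, 0.246]
ee_rot: [-3.141, -0.001, 1.476]
force: [0.3, 0.8, -0.6]
finger_gap: 0.0004
time_s: 5.45
position: [0.5201, 0.199, 0.2462]
ee_rot: [-3.141, -0.002, 1.479]
force: [0.1, -1.0, -0.2]
finger_gap: 0.0003
[0.5197147  0.19747718 0.24596304] [-3.14044968e+00 -1.21039358e-03  1.47924488e+00]
```

View pics/w2.png

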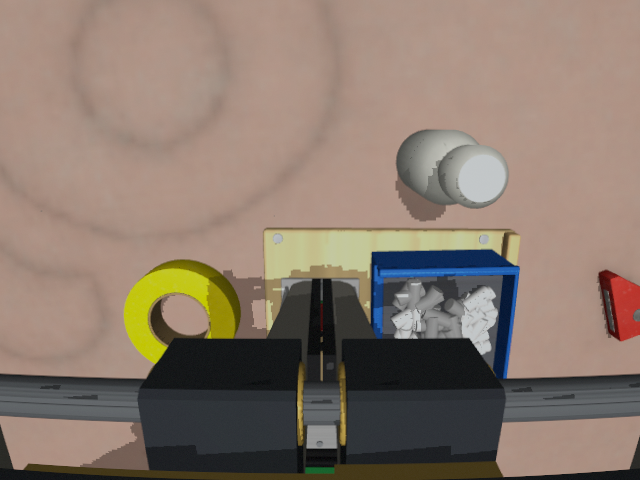

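The bottle (px 460,170) is well clear of the fingers at (320,290), and so is the tape roll. I descend and push tag 1.

```bash
python3 -m creep '[{"offset":[0,0,0.03],"roll":0},{"offset":[0,0,0.06],"roll":0},{"offset":[0,0,0.084],"roll":0},{"offset":[0,0,0.084],"roll":0}]'
python3 -m creep '[{"offset":[-0.006,0,0],"roll":0},{"offset":[-0.012,0,0],"roll":0},{"offset":[-0.018,0,0],"roll":0},{"offset":[-0.024,0,0],"roll":0},{"offset":[-0.03,0,0],"roll":0}]'
python3 -m creep '[{"offset":[-0.006,0,0],"roll":0},{"offset":[-0.012,0,0],"roll":0},{"offset":[-0.018,0,0],"roll":0},{"offset":[-0.025,0,0],"roll":0},{"offset":[-0.032,0,0],"roll":0}]'
python3 -m creep '[{"offset":[0.015,0,0],"roll":0},{"offset":[0.03,0,-0.02],"roll":0},{"offset":[0.03,0,-0.06],"roll":0},{"offset":[0.03,0,-0.11],"roll":0},{"offset":[0.03,0,-0.15],"roll":0}]'
python3 -m creep '[{"offset":[0,-0.05,0],"roll":0},{"offset":[0,-0.1,0],"roll":0},{"offset":[0,-0.15,0],"roll":0},{"offset":[0,-0.17,0],"roll":0},{"offset":[0,-0.17,0],"roll":0}]'
python3 - <<'E'
from h import *
a=bot.read_camera("top")[:,:,::-1][150:300,180:440];b=bot.read_camera("scene")[:,:,::-1][170:320,180:440]
cv2.imwrite("pics/p3.png",cv2.resize(np.vstack([a,b]),None,fx=2,fy=2,interpolation=cv2.INTER_CUBIC));print(bot.read_state()["position"])
E
```

```text
time_s: 5.9
position: [0.5175, 0.1963, 0.1591]
ee_rot: [-3.135, 0.002, 1.479]
force: [-0.9, -1.2, 0.6]
finger_gap: 0.0005
time_s: 6.4
position: [0.515, 0.1659, 0.1599]
ee_rot: [-3.136, 0.001, 1.479]
force: [-0.1, -0.7, 0.4]
finger_gap: 0.0004
time_s: 6.9
position: [0.512, 0.1335, 0.1599]
ee_rot: [-3.136, 0.001, 1.479]
force: [-0.0, 0.1, -0.2]
finger_gap: 0.0008
time_s: 7.4
position: [0.5157, 0.1644, 0.3123]
ee_rot: [-3.137, 0.0, 1.479]
force: [0.5, 0.1, -0.2]
finger_gap: 0.0004
time_s: 7.9
position: [0.3441, 0.1805, 0.3132]
ee_rot: [-3.137, 0.0, 1.481]
force: [0.6, 0.3, 0.3]
finger_gap: 0.0005
[0.34704485 0.18069712 0.31360549]
```

View pics/p3.png

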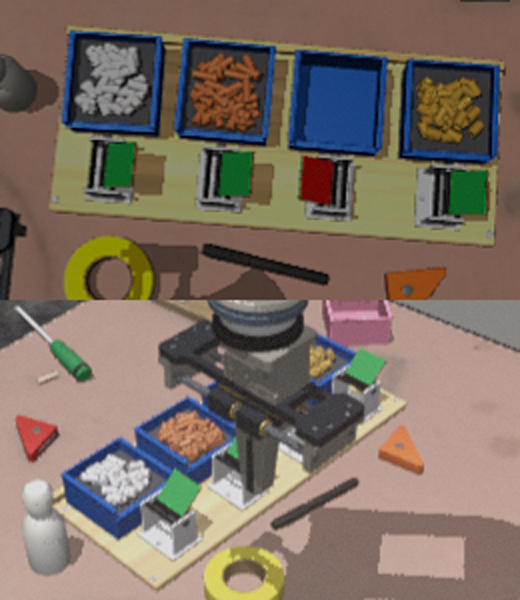

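The top view shows spacers, studs and bushes with green tags leaning right (px 118,165; 235,173; 468,190) and the empty bin with red leaning left (317,180). I check the green centres and that nothing shifted, then hand in.

Run:
```python
from h import *
np.set_printoptions(precision=4,suppress=True)
t=bot.read_camera("top")[:,:,::-1].copy();t0=cv2.imread("pics/top0.png")
for k in("red","green"):
    for c in blobs(t,(200,205,440,275),k,40): print(k,plane("top",[cen(c)],.071)[0],cv2.contourArea(c))
for im in(t0,t): print("bins",np.array([plane("top",[cv2.minAreaRect(c)[0]],.06)[0][:2] for c in blobs(im,(190,150,440,240),"blue",300)]).tolist())
print(bot.read_state()["force"]);bot.close_job()
```

```text
red [ 0.4942 -0.0783  0.071 ] 281.5
green [ 0.48   -0.2279  0.071 ] 352.5
green [0.5018 0.002  0.071 ] 296.5
green [0.5129 0.1168 0.071 ] 260.0
bins [[0.5643239477544655, -0.2160020633554854], [0.5747511701531252, -0.10212973192559582], [0.5881223631900832, 0.012884282453592414], [0.5983792314886724, 0.1250603101386585]]
bins [[0.5643267278513012, -0.21605513801555024], [0.5747511384513921, -0.10212973105459033], [0.5881223631900832, 0.012884282453592414], [0.5985062980173104, 0.12506771994221383]]
[-0.1569  0.0022  0.0142]
the job is handed in; nothing more can be done
```

The job is handed in. I flipped the two wrong tags, spacers and studs, from red to green. I pushed them past upright from the left with the shut fingers, then moved the arm up and clear. The other two were already right: green for bushes, red for the empty bin.

**Tags:** in the last top view the three full bins' tags lean right with green up. Their centres are about 17 mm from the pins, as expected for tags resting on their stops. The empty bin's tag leans left with red up.

**Bins and other objects:** the bins had moved by less than 0.2 mm in the top view. The marker, magnet, bottle and tape roll look unmoved; I judged those by eye, without measuring.

**Forces and time:** force readings between moves stayed below about 2 N, within sensor noise, and contact peaks within a move were not recorded. The job took about 8 s of the 56 s allowed.

**Disagreements:** the board's front edge measured 464 mm against 470 mm given. The wrist camera's position for tag 1 differed from the two-view one by about 3 mm. Neither mattered for the pushes. In the scene view only one red tag was picked out, so I placed tag 2 from tags 1 and 4 and the known spacing.

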